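# Draw out the stowed transfer board and lay it in the sheet pan

## Robot

A 6-joint arm with a two-finger parallel gripper is mounted at the origin on the work surface. World frame = base frame: x ahead of the robot, y to its left, z up, the work surface at z = 0. Lengths are in mm, angles in rad, forces in N, time in s.
With the tool pointing down it reaches from about 400 to 825 mm from the base axis. Payload 7 kg.
Tool frame: the origin (TCP) lies midway between the tips of the shut fingers; the grasp point (between the pads) lies 19 mm behind it; z points along the fingers, y is the direction in which the jaws open and shut (so a half turn about z gives the same grasp; the last joint's range is limited). The gripper opens to 85 mm and grips with 20 to 120 N. Pads are 22 mm wide; open, the fingers measure 114 mm over their backs; the gripper's body (76 mm by 85 mm) begins 54 mm behind the grasp point. The pads swing forward as they close: fully open they stand 13 mm farther back than shut.
Start: joints at [-0.883, 0.359, 0.012, 0, -1.224, -0.288], TCP at [262.705, -621.757, 231.302] pointing down, gripper open.
Joint ranges: [-3.07, 3.07], [-1.43, 2.12], [-1.02, 1.25], [-3.03, 1.67], [-3.05, -0], [-3.03, 3.03]. Speed limits (rad/s): [2.39, 2.39, 3.01, 3.14, 3.14, 3.14].

## Interface

Orientations are given as a unit quaternion [x, y, z, w].
In Python, from bench import sensors, viewer, robot gives the robot as it stands.
- The arm moves only by the tool send_rows, never from a script. Its argument "plan" is a list of rows, each an object with "translation": the shift along the tool's x, y, z in cm, a list of three; "twist": the turn, a rotation vector about the tool's x, y, z in rad, a list of three; "gripper": the finger opening in cm, from 0 to 8.54. A call has 1 to 5 rows; each row is the pose to reach, as a shift and turn from the pose measured when the call began, along the tool's axes at that moment; what a row does not reach only later rows make up. A row lasts 1/8 s, in which the tool goes at most 62.5 mm and 10.7 degrees, less where a joint would pass 70% of its speed; a pose out of reach is approached as far as the arm can. A call with a gripper value outside its range is refused whole. The fingers move at their own pace and stop on an object; "force" is the grip in N (left out, the last holds). Time passes only in rows, so rows that repeat a pose let the fingers close. It gives the time, the measured TCP pose, the force and the opening at its end, in the units of the state.
- sensors.sense(): the state, without advancing time (a new reading comes with each control period).
- viewer.snapshot(name): name is "scene" or "top"; returns a dict with "frame" (384x512x3 uint8, red, green, blue), "fx", "fy", "cx", "cy" (pixels), "dist" ([k1, k2, p1, p2, k3] as OpenCV has them; the pictures are not rectified), "R" (3x3) and "t" (3): a world point X has camera coordinates R X + t. Camera axes: x right, y down, z forward; pixel columns grow to the right and rows downward; lengths in mm; the calibration is good to about 2 mm. A picture is of the moment at which its call begins. There is no depth.
- robot.close_job(): hands the job in, once; it reports no verdict.
The state is a dict: "time": time; "joint_pos": joint angles; "joint_vel": joint speeds; "joint_efforts": joint torques, N m; "eef_pos": TCP position; "tcp_rot": TCP orientation; "ft_force": force on the tool from outside, world axes, zero at the start; "wrist_torque": the same for the moment, N m; "width": finger opening in mm.
Only numpy, scipy, OpenCV 4.12 (cv2) and the standard library are available. Lean on these libraries where they do the work, as an engineer would, in place of code of your own. Each camera call takes 0.05 s, during which the arm holds its last target. There are 200 camera calls.

## Task

The wooden transfer board lies sunk in the slot of the butcher block, where its sides cannot be gripped. With the fingertips pressed lightly on its top, edge it out over the front of the block until enough overhangs to pinch by the sides, then lift it out and lay it gently, flat and lengthwise, in the middle of the sheet pan. Do not drop it, do not press hard, and leave the other things where they are.

Things in the scene. Friction and masses are not known exactly. Their poses are not given: they have to be found in the camera images.
- board_mid (a point): Centre (half-way up) of the loose transfer board: flat light wood, 200 long x 66 wide x 12 mm thick, 0.28-0.46 kg. x: along its length, towards the slot's closed end; y across; z up. It starts in the block's slot, top 2 mm below the block's top, front end 0-4 mm inside the front face, too snug behind for a finger. It tips off if its middle passes the front edge or its overhang is pressed.
- slot_mouth (a point): Middle of the slot's floor at its open front end. x: into the block along the slot (draw the board out towards -x), y across, z up. Slot 74 wide, 14 deep, 208 mm long, open at front and top, closed at the back, floor 46 mm above the bench. Board on slot slides with friction 0.25-0.35: fingertips must bear down some 8-15 N to carry it along; it should never bear on the block with over 30 N.
- block: Fixed butcher block of darker wood, 250 (x, along its slot) x 200 x 60 mm high, origin at the centre of its underside, axes as slot_mouth. Its front face looks to -x, towards the robot, with free space before it down to the bench. Stands left or right of the pan.
- pan_floor (a point): Centre of the inner floor of the fixed aluminium sheet pan, floor 3 mm above the bench. x along its long side, y across, z up. Inside 320 (x) x 230 mm (y), walls 3 mm, rim 25 mm above the bench. Empty. Pan and block stand side by side, either one on the left.
- cutter: Bystander: loose steel ring cutter, 52 mm across, 34 high, standing on the block's top beside the far part of the slot. Origin: centre of its underside.
- ramekin: Bystander: small white bowl, 68 mm across, 42 high, on the bench before the gap between block and pan. Origin: centre of its underside.
- cutter_big: Bystander: loose steel ring cutter, 76 mm across, 45 high, on the bench at the right. Origin: centre of its underside.
- spatula: Bystander: spatula 270 mm long lying on the bench at the left. Origin: middle of its underside.
- table: The steel bench, top at z = 0.
Not all that is in view belongs to the job. What is shaped like the part that bears board_mid but blue, pink or turquoise is not meant.

How it is judged (in metres and radians):
On the way, in this order (a step that is already met when the one before it is completed fails the run):
1. the board is edged out: at least 40 mm overhangs the block's front, and it still lies flat in the slot (x of board_mid in the frame of slot_mouth between 0 and 0.06 m and z of board_mid in the frame of slot_mouth between 0 and 0.012 m and angle between board_mid's own z axis and vertical below 0.06 rad), for 0.2 s.
2. the board is pinched and lifted clear of the block (height (world z) of board_mid above 0.075 m and contact force between the fingers and board above 1 N and contact force between board and block below 0.1 N), for 0.2 s.
At the end, for the whole second after the job is handed in: The board lies flat (within 3 degrees) on the floor of the sheet pan, at rest, its length along the pan's long side within 14 degrees, its centre within 40 mm of the pan's centre both ways (x of board_mid in the frame of pan_floor between -0.04 and 0.04 m and y of board_mid in the frame of pan_floor between -0.04 and 0.04 m and z of board_mid in the frame of pan_floor below 0.01 m and angle between board_mid's own z axis and vertical below 0.05 rad and angle between the x axis of board_mid and the x axis of pan_floor, either way round below 0.25 rad and linear speed of board below 0.02 m/s); the robot touches nothing.
It fails at once if the board bears on the block with more than 35 N (pressed too hard) (contact force between board and block above 35 N).
It fails at once if the board is let fall (faster than 0.5 m/s with no finger on it, a drop of over 12 mm) (linear speed of board above 0.5 m/s and contact force between the fingers and board below 0.1 N).
It fails at once if the board falls onto the bench (contact force between board and table above 0.3 N).
It fails at once if a bystander is shifted by more than 30 mm (distance of any of cutter, ramekin, cutter_big, spatula from where it was at the start of the episode above 0.03 m).
It also fails if it takes over 69 s, if anything falls off the work surface, if the arm or the gripper's body presses on something with over 40 N, if the wrist force passes 120 N, or if a joint passes its speed limit or range.

## Working session

There is one attempt and no reset: what is moved stays moved. The work goes in short steps, Python scripts to look and compute and a tool call to move; the robot and the scene stay as the last step left them, time stands still between calls to the robot, and variables do not carry over. Pictures are saved under pics/ and viewed, about 8 in all and at most 12, crops included, and the job is handed in when it is done.

Besides the shell and the picture viewer there is one more tool, called after "Emit:" as a command line: name --argument value ..., lists and objects as JSON in quotes. send_rows: Moves the arm, as the interface text tells. Its arguments: {"type":"object","properties":{"plan":{"type":"array"},"force":{"type":"number"}},"required":["plan"]}

```bash
ls; mkdir -p pics
python3 - <<'E'
from bench import sensors, viewer, robot
import cv2,numpy as np
s=sensors.sense()
for k,v in s.items(): print(k,np.round(v,4))
for n in("scene","top"):
    d=viewer.snapshot(n); cv2.imwrite(f"pics/{n}0.png",d["frame"][:,:,::-1])
    np.savez(f"{n}0.npz",**{k:v for k,v in d.items()})
    print(n,d["fx"],d["fy"],d["cx"],d["cy"],d["dist"],"\n",np.round(d["R"],4).tolist(),np.round(d["t"],1), "pos",-np.array(d["R"]).T@d["t"])
a=cv2.imread("pics/scene0.png");b=cv2.imread("pics/top0.png")
c=np.hstack([cv2.resize(a,(400,300)),cv2.resize(b,(400,300))])
E
```

```text
pics
time 0.0
joint_pos [-8.8290e-01  3.5940e-01  1.1100e-02 -3.0000e-04 -1.2241e+00 -2.8810e-01]
joint_vel [ 0.0001 -0.0026  0.0017 -0.0018  0.0007 -0.0005]
joint_efforts [-1.00000e-04 -5.83318e+01  2.93423e+01  6.93680e+00 -5.90000e-03
 -0.00000e+00]
eef_pos [ 262.5182 -621.3457  230.3729]
tcp_rot [-1.985e-01  9.801e-01  8.000e-04 -2.000e-04]
ft_force [ 0.4058 -0.138   0.5403]
wrist_torque [-0.0079  0.0216 -0.0466]
width 85.86
scene 460.1831749682434 460.1831749682434 250.59692425236062 192.29871786744923 [-0.04646076  0.          0.          0.          0.        ] 
 [[-0.6568, 0.7541, -0.0028], [0.4882, 0.4224, -0.7637], [-0.5747, -0.5029, -0.6456]] [ 322.6 -198.  1838.2] pos [1364.93872523  764.86923732 1036.40179653]
top 367.88602397750014 367.88602397750014 254.28961707156083 188.36680674566318 [-0.0013941  0.         0.         0.         0.       ] 
 [[-0.0071, -0.9999, -0.009], [-0.9964, 0.0079, -0.0842], [0.0843, 0.0083, -0.9964]] [  20.6  504.  1077.8] pos [ 411.49443034    7.71217996 1116.51755465]
```

View pics/scene0.png

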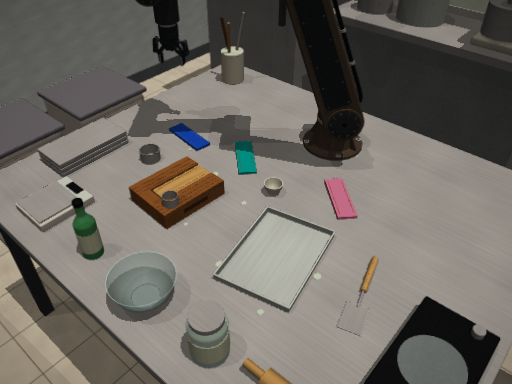

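View pics/top0.png

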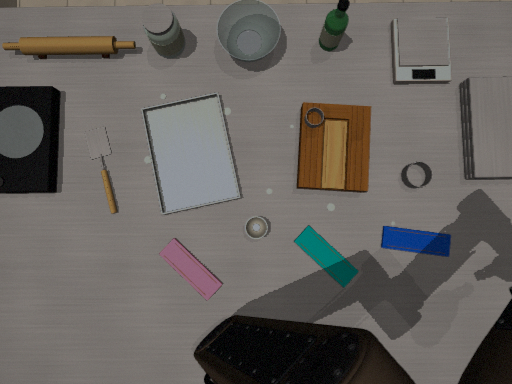

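The top picture shows the block at (334,147) with the light board in its slot at (334,155), and its front facing down the image (-x). The pan is at (192,153), the ring cutter at (315,117), the ramekin at (257,228) and the big cutter at (416,175). In the scene view the block is at (178,190) and the pan at (275,255).

Candidates for the board in the top view are light wood (334,155), turquoise (326,256), blue (415,240) and pink (190,268). I choose the light wood one in the slot and check it in a close crop.

```bash
cat > h.py <<'E'
import cv2,numpy as np
def cam(d): return np.array([[d["fx"],0,d["cx"]],[0,d["fy"],d["cy"]],[0,0,1]],float),np.array(d["dist"],float)
def ray(d,uv):
    K,D=cam(d); n=cv2.undistortPoints(np.array(uv,float).reshape(-1,1,2),K,D).reshape(-1,2)
    r=np.c_[n,np.ones(len(n))]@np.array(d["R"]); return -np.array(d["R"]).T@np.array(d["t"]),r
def onz(d,uv,z):
    o,r=ray(d,uv); return o+r*((z-o[2])/r[:,2])[:,None]
def tri(d1,p1,d2,p2):
    K1,D1=cam(d1);K2,D2=cam(d2)
    u=lambda p,K,D:cv2.undistortPoints(np.array(p,float).reshape(-1,1,2),K,D).reshape(-1,2).T
    P=lambda d:np.c_[d["R"],d["t"]].astype(float)
    X=cv2.triangulatePoints(P(d1),P(d2),u(p1,K1,D1),u(p2,K2,D2)); return (X[:3]/X[3]).T
def proj(d,X):
    K,D=cam(d); return cv2.projectPoints(np.array(X,float),cv2.Rodrigues(np.array(d["R"]))[0],np.array(d["t"],float),K,D)[0].reshape(-1,2)
E
python3 - <<'E'
import numpy as np,cv2
for n,(x,y,w,h) in {"top":(285,90,100,110),"scene":(120,150,115,80)}.items():
    f=np.load(n+"0.npz")["frame"]; c=f[y:y+h,x:x+w]
    hsv=cv2.cvtColor(c,cv2.COLOR_RGB2HSV)
    print(n,[hsv[j,i].tolist() for i,j in ([(50,60),(40,50),(25,60),(75,60)] if n=="top" else [(70,20),(45,40),(75,35),(50,15)])])
    cv2.imwrite(f"pics/c_{n}.png",cv2.resize(c[:,:,::-1],None,fx=4,fy=4,interpolation=cv2.INTER_CUBIC))
a=cv2.imread("pics/c_top.png");b=cv2.imread("pics/c_scene.png")
a=cv2.resize(a,(340,374));b=cv2.resize(b,(460,320))
o=np.zeros((374,800,3),np.uint8);o[:,:340]=a;o[:320,340:]=b;cv2.imwrite("pics/crop1.png",o)
E
```

```text
top [[19, 134, 146], [17, 146, 141], [15, 214, 94], [15, 195, 102]]
scene [[17, 159, 159], [18, 140, 186], [12, 188, 106], [13, 166, 134]]
```

View pics/crop1.png

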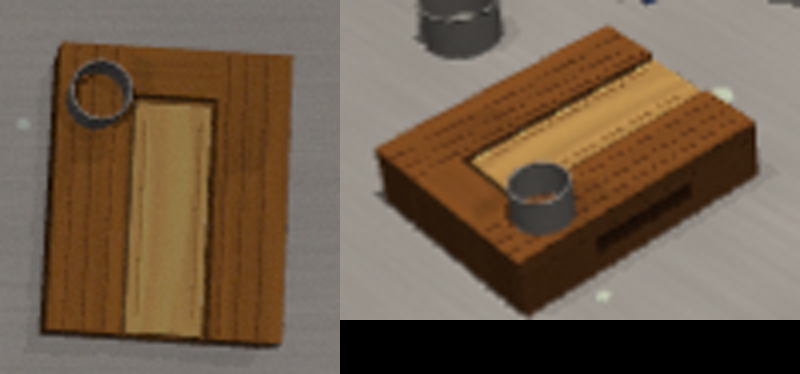

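The crop confirms the light-wood board in the slot. Its back end is at crop (135..215,100), its front end is open at crop (125..205,335), and the cutter is on the +y side at the far end.

```bash
cat > m.py <<'E'
from h import *
from scipy.optimize import minimize
def quad(mask):
    """4 corners: side lines fitted to contour of largest blob"""
    cs,_=cv2.findContours(mask,cv2.RETR_EXTERNAL,cv2.CHAIN_APPROX_NONE)
    c=max(cs,key=cv2.contourArea); 
    q=cv2.minAreaRect(c) if False else None
    hull=cv2.convexHull(c)
    for e in np.linspace(1,12,60):
        a=cv2.approxPolyDP(hull,e,True).reshape(-1,2).astype(float)
        if len(a)<=4: break
    P=c.reshape(-1,2).astype(float); L=[]
    for i in range(4):
        p,q=a[i],a[(i+1)%4]; d=(q-p); l=np.linalg.norm(d); d/=l; r=P-p
        s=r@d; t=abs(r@np.array([-d[1],d[0]])); k=(s>.12*l)&(s<.88*l)&(t<2.5)
        L.append(cv2.fitLine(P[k].astype(np.float32),cv2.DIST_HUBER,0,.01,.01).ravel())
    out=[]
    for i in range(4):
        a1,b1=L[i-1],L[i]; t=np.linalg.solve(np.c_[b1[:2],-a1[:2]],a1[2:]-b1[2:]); out.append(b1[2:]+t[0]*b1[:2])
    return np.array(out),cv2.contourArea(c)
E
python3 - <<'E'
from m import *
D={n:dict(np.load(n+"0.npz")) for n in("top","scene")}
def win(m,x0,y0,x1,y1):
    o=np.zeros_like(m);o[y0:y1,x0:x1]=m[y0:y1,x0:x1];return o
W={"top":(285,90,385,200),"scene":(120,150,235,230)}
U={}
for n,d in D.items():
    h=cv2.cvtColor(d["frame"],cv2.COLOR_RGB2HSV)
    m=((h[...,1]>100)&(h[...,1]<180)&(h[...,2]>(125 if n=="top" else 135))&(h[...,0]>14)).astype(np.uint8)
    m=win(m,*W[n]); q,a=quad(m); print(n,"board",np.round(q,1).tolist(),a)
    b=win((h[...,1]>90).astype(np.uint8),*W[n]); 
    if n=="top":
        qb,ab=quad(b); print("block",np.round(qb,1).tolist(),ab); print(np.round(onz(d,qb,60)).tolist())
    print(np.round(onz(d,q,58),1).tolist())
# pan: print brightness profile
d=D["top"];g=cv2.cvtColor(d["frame"],cv2.COLOR_RGB2GRAY);h=cv2.cvtColor(d["frame"],cv2.COLOR_RGB2HSV)
print(g[150,135:250].tolist());print(d["frame"][150,140:152].tolist(),d["frame"][150,180])
E
```

```text
top board [[345.70001220703125, 121.0], [343.5, 187.0], [322.0, 187.0], [325.20001220703125, 121.0]] 1387.5
block [[301.3999938964844, 102.19999694824219], [370.3999938964844, 106.0999984741211], [367.20001220703125, 191.1999969482422], [296.79998779296875, 187.0]] 5924.0
[[754.0, -124.0, 60.0], [740.0, -326.0, 60.0], [490.0, -308.0, 60.0], [504.0, -106.0, 60.0]]
[[696.8, -252.4, 58.0], [502.9, -240.7, 58.0], [503.4, -178.8, 58.0], [697.3, -192.6, 58.0]]
scene board [[209.60000610351562, 172.39999389648438], [178.5, 190.10000610351562], [153.5, 189.6999969482422], [198.1999969482422, 165.10000610351562]] 566.0
[[506.6, -175.4, 58.0], [641.9, -185.6, 58.0], [695.3, -250.3, 58.0], [502.7, -236.0, 58.0]]
[118, 120, 120, 122, 121, 121, 121, 121, 123, 122, 122, 122, 121, 127, 138, 102, 42, 67, 106, 148, 146, 147, 146, 147, 146, 146, 149, 147, 147, 147, 144, 145, 146, 148, 147, 147, 146, 149, 146, 147, 146, 147, 147, 147, 147, 147, 147, 148, 144, 148, 147, 147, 149, 146, 146, 147, 147, 145, 146, 147, 148, 147, 149, 147, 148, 147, 146, 147, 147, 147, 147, 146, 147, 147, 151, 145, 151, 149, 148, 145, 147, 146, 146, 149, 146, 148, 147, 147, 148, 146, 146, 146, 145, 144, 142, 112, 72, 84, 120, 117, 117, 117, 118, 119, 118, 117, 117, 120, 120, 118, 119, 118, 118, 119, 119]
[[125, 120, 117], [126, 119, 116], [124, 120, 118], [128, 122, 119], [125, 122, 117], [126, 121, 116], [125, 122, 117], [124, 120, 117], [129, 126, 123], [136, 139, 135], [103, 103, 98], [42, 42, 39]] [144 147 152]
```

```bash
cat >> h.py <<'E'
from scipy.spatial.transform import Rotation as Rn
def shift(s,target,yaw_y=None):
    """tool-frame shift (cm) and twist for a TCP target (mm), tool straight down with tool y at heading yaw_y"""
    R=Rn.from_quat(s["tcp_rot"]).as_matrix(); p=R.T@(np.array(target)-s["eef_pos"])/10
    tw=np.zeros(3)
    if yaw_y is not None:
        y=np.array([np.cos(yaw_y),np.sin(yaw_y),0]);z=np.array([0,0,-1.]);G=np.c_[np.cross(y,z),y,z]
        tw=Rn.from_matrix(R.T@G).as_rotvec()
    return np.round(p,2),np.round(tw,3)
E
python3 - <<'E'
from m import *
from bench import sensors
t,s=[dict(np.load(n+"0.npz")) for n in("top","scene")]
print("tri",np.round(tri(t,[(343.5,187.5),(322,187.5),(346,120.5)],s,[(198.2,165.1),(209.6,172.4),(153.5,189.7)]),1).tolist())
for d,w in((t,(135,85,250,222)),(s,(205,200,345,315))):
    f=d["frame"].astype(int); m=((f[...,2]-f[...,0]>-3)&(f[...,2]>118 if d is t else (f[...,2]-f[...,0]>-6)&(f[...,2]>125))).astype(np.uint8)
    o=np.zeros_like(m);o[w[1]:w[3],w[0]:w[2]]=m[w[1]:w[3],w[0]:w[2]]
    o=cv2.morphologyEx(o,cv2.MORPH_OPEN,np.ones((3,3),np.uint8))
    q,a=quad(o);print("pan",np.round(q,1).tolist(),a)
    for z in(3,25):
        X=onz(d,q,z)[:,:2]; print(z,np.round(X).tolist(),"mid",X.mean(0).round(1),"sides",[round(np.linalg.norm(X[i]-X[i-1])) for i in range(4)])
S=sensors.sense(); print(shift(S,[628,-217.5,180],np.pi/2-.067))
E
```

```text
tri [[500.9, -240.2, 55.1], [502.4, -179.6, 53.6], [696.6, -251.5, 59.1]]
pan [[213.60000610351562, 111.30000305175781], [239.89999389648438, 195.39999389648438], [166.5, 211.0], [146.60000610351562, 109.69999694824219]] 6721.5
3 [[746.0, 141.0], [484.0, 61.0], [439.0, 283.0], [753.0, 349.0]] mid [605.7 208.7] sides [208, 274, 227, 321]
25 [[740.0, 139.0], [483.0, 60.0], [438.0, 278.0], [747.0, 343.0]] mid [601.9 204.7] sides [204, 268, 223, 315]Traceback (most recent call last):
  File "<stdin>", line 9, in <module>
  File "m.py", line 6, in quad
    c=max(cs,key=cv2.contourArea);
ValueError: max() iterable argument is empty
```

Run:
```python
from m import *
from bench import sensors
t,s=[dict(np.load(n+"0.npz")) for n in("top","scene")]
for d,w in((t,(135,85,250,222)),(s,(205,200,345,315))):
    f=cv2.GaussianBlur(d["frame"],(3,3),0).astype(int); df=f[...,2]-f[...,0]
    o=np.zeros(df.shape,np.uint8);o[w[1]:w[3],w[0]:w[2]]=(df>-2)[w[1]:w[3],w[0]:w[2]]
    o=cv2.morphologyEx(o,cv2.MORPH_CLOSE,np.ones((5,5),np.uint8)); o=cv2.morphologyEx(o,cv2.MORPH_OPEN,np.ones((5,5),np.uint8))
    if not o.any(): print(df[250,260:290]);continue
    q,a=quad(o);print("pan",np.round(q,1).tolist(),a)
    for z in(3,25):
        X=onz(d,q,z)[:,:2]; print(z,np.round(X).tolist(),"mid",X.mean(0).round(1),"sides",[round(np.linalg.norm(X[i]-X[i-1])) for i in range(4)],"dir",[round(float(np.arctan2(*(X[i]-X[i-1])[::-1])),3) for i in range(4)])
S=sensors.sense(); print(shift(S,[628,-217.5,180],np.pi/2-.067))
```

```text
pan [[219.39999389648438, 104.4000015258789], [239.1999969482422, 196.60000610351562], [161.8000030517578, 213.3000030517578], [140.8000030517578, 105.4000015258789]] 7881.5
3 [[768.0, 123.0], [481.0, 63.0], [432.0, 298.0], [767.0, 368.0]] mid [611.9 212.9] sides [244, 293, 240, 342] dir [-1.568, -2.934, 1.777, 0.206]
25 [[761.0, 121.0], [480.0, 62.0], [432.0, 292.0], [760.0, 360.0]] mid [608.  208.8] sides [240, 287, 235, 335] dir [-1.568, -2.934, 1.777, 0.206]
[-11 -10 -11 -10 -10 -10 -10 -10 -11 -10  -9 -11 -11 -11 -11 -10 -10 -10
 -10 -11 -11 -11 -11 -10 -10 -11 -10 -12 -11 -10]
(array([-49.38,  22.98,   5.07]), array([ 0.001, -0.   ,  0.467]))
```

Emit:
send_rows --plan '[{"translation":[-6,2.8,0],"twist":[0,0,0.1],"gripper":0},{"translation":[-12,5.6,0],"twist":[0,0,0.2],"gripper":0},{"translation":[-18,8.4,0],"twist":[0,0,0.3],"gripper":0},{"translation":[-24,11.2,0],"twist":[0,0,0.4],"gripper":0},{"translation":[-30,14,0],"twist":[0,0,0.467],"gripper":0}]'

```text
time: 0.72
eef_pos: [472.8, -387.8, 230.4]
tcp_rot: [0.035, 0.999, 0.001, -0.001]
ft_force: [-0.2, 0.2, -1.0]
width: 0.0
```

Run:
```python
from m import *
from bench import sensors
t,s=[dict(np.load(n+"0.npz")) for n in("top","scene")]
a=cv2.resize(t["frame"][85:222,135:250],None,fx=4,fy=4,interpolation=cv2.INTER_CUBIC)[:,:,::-1]
b=cv2.resize(s["frame"][200:315,210:340],None,fx=2.6,fy=2.6,interpolation=cv2.INTER_CUBIC)[:,:,::-1]
o=np.zeros((548,800,3),np.uint8);o[:,:460]=a;o[:b.shape[0],462:462+b.shape[1]]=b;cv2.imwrite("pics/crop2.png",o)
S=sensors.sense(); print(S["eef_pos"],S["time"],S["width"],shift(S,[628,-217.5,160],np.pi/2-.067))
```

```text
[ 472.796849   -387.80816689  230.42119656] 0.725 0.043234782581601315 (array([-14.3 ,  18.07,   7.05]), array([ 0.001, -0.001, -0.003]))
```

View pics/crop2.png

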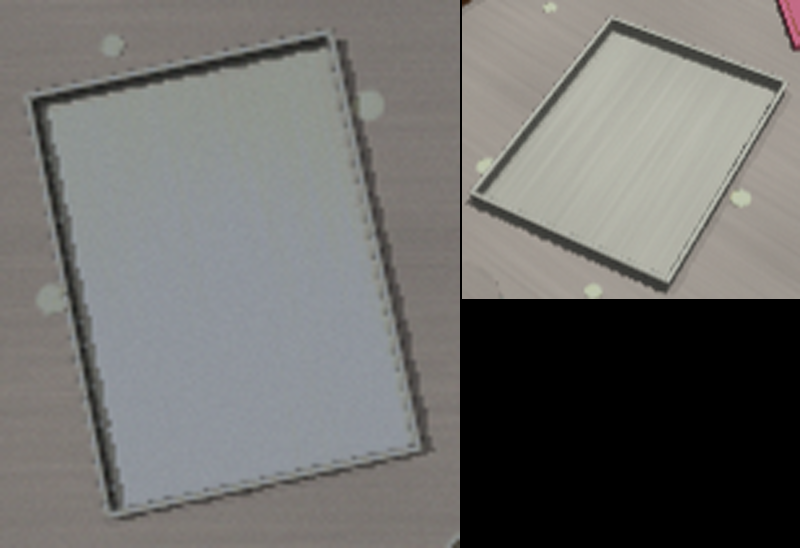

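The crop shows the pan's rim corners at top-crop (30,98), (333,36), (421,450), (112,515), and at scene-crop (668,283), (475,195), (613,18), (785,83) in the same order.

Run:
```python
from m import *
t,s=[dict(np.load(n+"0.npz")) for n in("top","scene")]
a=np.array([(30,98),(333,36),(421,450),(112,515)])/4+[135-.4,85-.4]
b=(np.array([(668,283),(475,195),(613,18),(785,83)])-[462,0])/2.6+[210,200]
X=tri(t,a,s,b);print(np.round(X,1).tolist(),X.mean(0))
for d,p in((t,a),(s,b)):
    X=onz(d,p,25)[:,:2];print(np.round(X).tolist(),X.mean(0).round(1),[round(np.linalg.norm(X[i]-X[i-1])) for i in range(4)],[round(float(np.arctan2(*(X[i]-X[i-1])[::-1])),3) for i in range(4)])
print(onz(t,[(257,228)],30))
```

```text
[[750.7, 360.3, 15.5], [796.8, 128.9, 13.8], [477.3, 61.9, 16.9], [431.1, 292.5, 16.2]] [614.00447192 210.90700567  15.60582546]
[[748.0, 356.0], [794.0, 126.0], [478.0, 60.0], [432.0, 289.0]] [613.1 207.9] [324, 235, 323, 234] [0.208, -1.374, -2.936, 1.771]
[[756.0, 365.0], [802.0, 138.0], [483.0, 69.0], [438.0, 297.0]] [619.7 217.3] [324, 232, 326, 232] [0.21, -1.37, -2.929, 1.764]
[[386.5031142    9.65984855  30.        ]]
```

Emit:
send_rows --plan '[{"translation":[-4,5,1.4],"twist":[0,0,0],"gripper":0},{"translation":[-8,10,2.8],"twist":[0,0,0],"gripper":0},{"translation":[-12,15,4.2],"twist":[0,0,0],"gripper":0},{"translation":[-14.3,18.1,5.6],"twist":[0,0,0],"gripper":0},{"translation":[-14.3,18.1,7.0],"twist":[0,0,0],"gripper":0}]'

```text
time: 1.35
eef_pos: [629.8, -214.2, 158.8]
tcp_rot: [0.033, 0.999, 0.001, -0.001]
ft_force: [-0.1, -0.5, 0.2]
width: -0.0
```

Emit:
send_rows --plan '[{"translation":[0,-0.35,4],"twist":[0,0,0],"gripper":0},{"translation":[0,-0.35,7],"twist":[0,0,0],"gripper":0},{"translation":[0,-0.35,8.5],"twist":[0,0,0],"gripper":0},{"translation":[0,-0.35,9],"twist":[0,0,0],"gripper":0},{"translation":[0,-0.35,9.2],"twist":[0,0,0],"gripper":0}]'

```text
time: 1.98
eef_pos: [629.8, -217.8, 67.6]
tcp_rot: [0.033, 0.999, 0.001, -0.001]
ft_force: [-0.2, 0.1, 1.1]
width: -0.0
```

Emit:
send_rows --plan '[{"translation":[0,0,0.3],"twist":[0,0,0],"gripper":0},{"translation":[0,0,0.6],"twist":[0,0,0],"gripper":0},{"translation":[0,0,0.75],"twist":[0,0,0],"gripper":0},{"translation":[0,0,0.85],"twist":[0,0,0],"gripper":0},{"translation":[0,0,0.85],"twist":[0,0,0],"gripper":0}]'

```text
time: 2.6
eef_pos: [629.8, -217.8, 59.1]
tcp_rot: [0.033, 0.999, 0.001, -0.001]
ft_force: [-0.2, 0.1, 0.1]
width: 0.2
```

Emit:
send_rows --plan '[{"translation":[0,0,0.04],"twist":[0,0,0],"gripper":0},{"translation":[0,0,0.08],"twist":[0,0,0],"gripper":0},{"translation":[0,0,0.12],"twist":[0,0,0],"gripper":0},{"translation":[0,0,0.12],"twist":[0,0,0],"gripper":0}]'

```text
time: 3.1
eef_pos: [629.8, -217.8, 58.1]
tcp_rot: [0.033, 0.999, 0.001, -0.0]
ft_force: [-1.1, 0.3, 3.9]
width: -0.1
```

Emit:
send_rows --plan '[{"translation":[0,0,0.03],"twist":[0,0,0],"gripper":0},{"translation":[0,0,0.05],"twist":[0,0,0],"gripper":0},{"translation":[0,0,0.05],"twist":[0,0,0],"gripper":0}]'

```text
time: 3.48
eef_pos: [629.8, -217.8, 58.2]
tcp_rot: [0.033, 0.999, 0.001, -0.0]
ft_force: [-2.2, 1.4, 5.9]
width: 0.3
```

Emit:
send_rows --plan '[{"translation":[0,0,0.08],"twist":[0,0,0],"gripper":0},{"translation":[0,0,0.11],"twist":[0,0,0],"gripper":0},{"translation":[0,0,0.11],"twist":[0,0,0],"gripper":0}]'

```text
time: 3.85
eef_pos: [629.8, -217.9, 58.1]
tcp_rot: [0.033, 0.999, 0.001, -0.0]
ft_force: [-4.7, 2.4, 9.4]
width: 0.1
```

Emit:
send_rows --plan '[{"translation":[0.1,0,0.14],"twist":[0,0,0],"gripper":0},{"translation":[0.4,0,0.14],"twist":[0,0,0],"gripper":0},{"translation":[0.7,0,0.14],"twist":[0,0,0],"gripper":0},{"translation":[1.0,0,0.14],"twist":[0,0,0],"gripper":0},{"translation":[1.3,0,0.14],"twist":[0,0,0],"gripper":0}]'

```text
time: 4.47
eef_pos: [619.3, -217.3, 58.1]
tcp_rot: [0.033, 0.999, 0.0, 0.002]
ft_force: [2.0, -0.1, 5.0]
width: -0.2
```

```bash
cat > look.py <<'E'
from m import *
from bench import sensors,viewer
def board(z=58,n="top",w=(285,90,385,225)):
    d=viewer.snapshot(n); h=cv2.cvtColor(d["frame"],cv2.COLOR_RGB2HSV)
    m=((h[...,1]>95)&(h[...,1]<180)&(h[...,2]>125)&(h[...,0]>14)).astype(np.uint8)
    o=np.zeros_like(m);o[w[1]:w[3],w[0]:w[2]]=m[w[1]:w[3],w[0]:w[2]]
    ys,xs=np.where(o); P=np.c_[xs,ys]; X=onz(d,P,z)
    i=np.argsort(X[:,0]); print("area",len(xs),"x range",X[i[5],0].round(1),X[i[-6],0].round(1))
    return d,o
E
python3 - <<'E'
from look import *
board(); s=sensors.sense(); print(np.round(s["eef_pos"],1),np.round(s["ft_force"],1))
t=dict(np.load("top0.npz"));h=cv2.cvtColor(t["frame"],cv2.COLOR_RGB2HSV)
m=((h[...,1]>95)&(h[...,1]<180)&(h[...,2]>125)&(h[...,0]>14)); ys,xs=np.where(m[90:225,285:385]);X=np.sort(onz(t,np.c_[xs+285,ys+90],58)[:,0]);print(X[5],X[-6])
E
```

```text
area 425 x range 500.2 581.7
[ 618.9 -217.3   58.2] [ 1.6 -0.   4.5]
500.17806717959263 697.2112344695145
```

Emit:
send_rows --plan '[{"translation":[0,0,0.1],"twist":[0,0,0],"gripper":0},{"translation":[0,0,0.17],"twist":[0,0,0],"gripper":0},{"translation":[0,0,0.17],"twist":[0,0,0],"gripper":0}]'

```text
time: 4.9
eef_pos: [619.3, -217.4, 58.1]
tcp_rot: [0.032, 0.999, -0.0, 0.003]
ft_force: [-4.4, 2.8, 13.0]
width: 0.2
```

Emit:
send_rows --plan '[{"translation":[0.2,0,0.2],"twist":[0,0,0],"gripper":0},{"translation":[0.5,0,0.2],"twist":[0,0,0],"gripper":0},{"translation":[0.8,0,0.2],"twist":[0,0,0],"gripper":0}]'

```text
time: 5.28
eef_pos: [614.6, -217.3, 58.1]
tcp_rot: [0.032, 0.999, -0.001, 0.006]
ft_force: [3.7, 0.1, 7.2]
width: -0.1
```

Run:
```python
from look import *
s=sensors.sense(); print(np.round(s["eef_pos"],1),np.round(s["ft_force"],1));d,o=board(); 
s=sensors.sense(); print(np.round(s["eef_pos"],1),np.round(s["ft_force"],1))
a=d["frame"][85:205,270:390];b=np.dstack([o*255]*3)[85:205,270:390]
f=np.vstack([np.hstack([a,b])]);cv2.imwrite("pics/l1.png",cv2.resize(f[:,:,::-1],None,fx=3,fy=3))
```

```text
[ 614.6 -217.3   58.1] [3.7 0.1 7.2]
area 400 x range 497.3 573.0
[ 614.2 -217.3   58.2] [2.8 0.2 8.1]
```

View pics/l1.png

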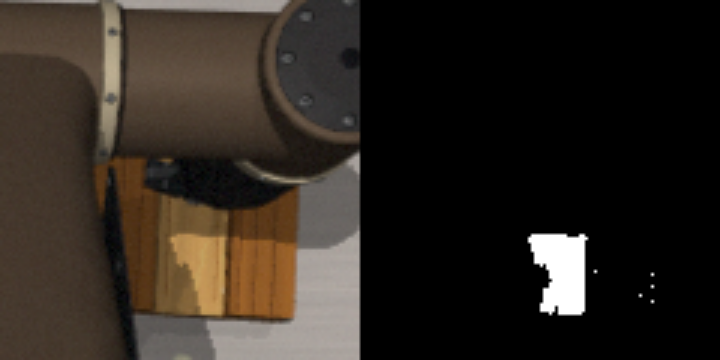

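The picture shows the arm over the block, with the board's front end in view at crop (190,315), level with the block's front or about 1 px beyond it. The board has only begun to move, so I press a little more and straighten the tool tilt.

Emit:
send_rows --plan '[{"translation":[0.3,0,0.22],"twist":[0,0.012,0],"gripper":0},{"translation":[0.6,0,0.26],"twist":[0,0.012,0],"gripper":0},{"translation":[0.9,0,0.26],"twist":[0,0.012,0],"gripper":0},{"translation":[1.2,0,0.26],"twist":[0,0.012,0],"gripper":0}]'

```text
time: 5.82
eef_pos: [606.4, -217.1, 58.1]
tcp_rot: [0.031, 1.0, -0.001, 0.004]
ft_force: [4.1, -0.0, 10.1]
width: 0.1
```

Run:
```python
from look import *
s=sensors.sense();print(np.round(s["ft_force"],1));board()
```

```text
[ 4.1 -0.  10.1]
area 399 x range 488.6 564.4
```

Emit:
send_rows --plan '[{"translation":[0.4,0,0.26],"twist":[0,0.008,0],"gripper":0},{"translation":[0.8,0,0.27],"twist":[0,0.008,0],"gripper":0},{"translation":[1.2,0,0.27],"twist":[0,0.008,0],"gripper":0},{"translation":[1.6,0,0.27],"twist":[0,0.008,0],"gripper":0},{"translation":[2.0,0,0.27],"twist":[0,0.008,0],"gripper":0}]'

```text
time: 6.5
eef_pos: [590.4, -216.4, 58.1]
tcp_rot: [0.03, 1.0, -0.002, 0.004]
ft_force: [5.1, -0.6, 10.8]
width: 0.0
```

Run:
```python
from look import *
s=sensors.sense();print(np.round(s["ft_force"],1));board()
```

```text
[ 5.1 -0.6 10.8]
area 363 x range 474.1 549.7
```

Emit:
send_rows --plan '[{"translation":[0.5,0,0.26],"twist":[0,0.008,0],"gripper":0},{"translation":[1.0,0.02,0.26],"twist":[0,0.008,0],"gripper":0},{"translation":[1.5,0.03,0.26],"twist":[0,0.008,0],"gripper":0},{"translation":[2.0,0.04,0.26],"twist":[0,0.008,0],"gripper":0},{"translation":[2.4,0.05,0.26],"twist":[0,0.008,0],"gripper":0}]'

```text
time: 7.18
eef_pos: [570.4, -215.0, 58.1]
tcp_rot: [0.029, 1.0, -0.002, 0.005]
ft_force: [4.7, -0.4, 11.4]
width: -0.0
```

Run:
```python
from look import *
s=sensors.sense();print(np.round(s["ft_force"],1));board()
```

```text
[ 4.7 -0.4 11.4]
area 338 x range 454.0 744.4
```

Emit:
send_rows --plan '[{"translation":[0.5,0,0.26],"twist":[0,0.01,0],"gripper":0},{"translation":[1.0,0.02,0.26],"twist":[0,0.01,0],"gripper":0},{"translation":[1.5,0.03,0.26],"twist":[0,0.01,0],"gripper":0},{"translation":[2.0,0.04,0.26],"twist":[0,0.01,0],"gripper":0},{"translation":[2.5,0.05,0.26],"twist":[0,0.01,0],"gripper":0}]'

```text
time: 7.85
eef_pos: [549.6, -213.6, 58.1]
tcp_rot: [0.029, 1.0, -0.003, 0.004]
ft_force: [5.0, -0.3, 11.9]
width: -0.0
```

Run:
```python
from look import *
s=sensors.sense();print(np.round(s["ft_force"],1));board()
```

```text
[ 5.  -0.3 11.9]
area 347 x range 431.1 747.9
```

Emit:
send_rows --plan '[{"translation":[0,0,0],"twist":[0,0.008,0],"gripper":0},{"translation":[0,0,-0.3],"twist":[0,0.008,0],"gripper":0},{"translation":[0,0,-1.5],"twist":[0,0.008,0],"gripper":0},{"translation":[0,0,-4.5],"twist":[0,0.008,0],"gripper":0},{"translation":[0,0,-8],"twist":[0,0.008,0],"gripper":8.5}]'

```text
time: 8.52
eef_pos: [547.7, -213.0, 138.8]
tcp_rot: [0.029, 1.0, -0.003, -0.001]
ft_force: [-0.2, 0.2, 0.1]
width: 17.0
```

Emit:
send_rows --plan '[{"translation":[5,0,-3],"twist":[0,0,0],"gripper":8.5},{"translation":[10,0,-4],"twist":[0,0,0],"gripper":8.5},{"translation":[15,0,-4],"twist":[0,0,0],"gripper":8.5},{"translation":[15,0,-4],"twist":[0,0,0],"gripper":8.5}]'

```text
time: 9.02
eef_pos: [394.8, -204.0, 180.0]
tcp_rot: [0.029, 1.0, -0.002, -0.0]
ft_force: [0.5, -0.1, 0.1]
width: 85.2
```

Run:
```python
from look import *
s=sensors.sense();print(np.round(s["eef_pos"],1),np.round(s["tcp_rot"],4),np.round(s["ft_force"],1),s["width"],s["time"]);d,o=board()
e=viewer.snapshot("scene")
np.savez("top1.npz",**d);np.savez("scene1.npz",**e)
a=cv2.resize(d["frame"][85:225,270:390],(480,560),interpolation=cv2.INTER_CUBIC)
b=cv2.resize(e["frame"][140:235,120:235],None,fx=2.7,fy=2.7,interpolation=cv2.INTER_CUBIC)
f=np.zeros((560,800,3),np.uint8);f[:,:480]=a;f[:b.shape[0],482:482+b.shape[1]]=b;cv2.imwrite("pics/l2.png",f[:,:,::-1])
```

```text
[ 394.8 -204.   180. ] [ 2.920e-02  9.996e-01 -2.500e-03 -3.000e-04] [ 0.5 -0.1  0.1] 85.2195240015146 9.025
area 1248 x range 468.5 744.4
```

View pics/l2.png

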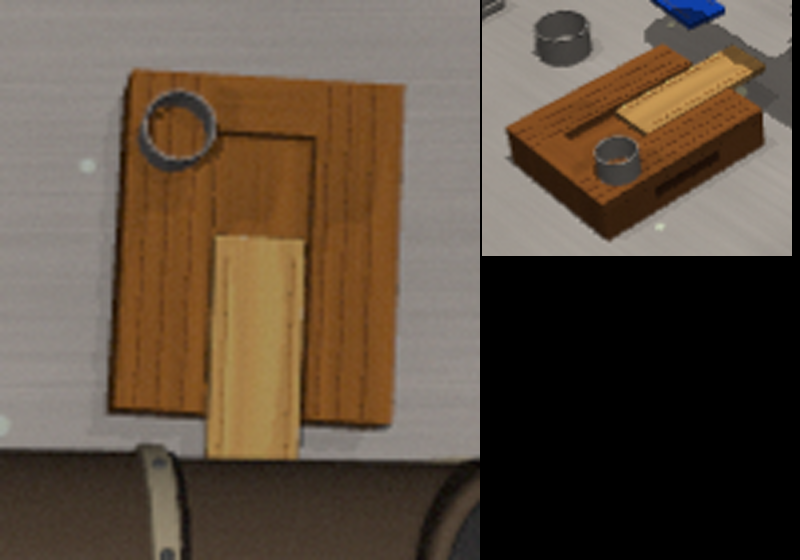

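The board lies flat in the slot, pulled well out. In the top crop its back edge is at (216..304, 237), its sides run down to (207,460) and (299,460), and the block's front edge is near row 415. Bystanders are untouched.

Run:
```python
from look import *
d=dict(np.load("top1.npz")); c=np.array([(216,237),(304,239),(207,458),(299,458)])/4+[270-.4,85-.4]
X=onz(d,c,58);print(np.round(X,1).tolist())
l=X[0]-X[2];r=X[1]-X[3];print(np.arctan2(l[1],l[0]),np.arctan2(r[1],r[0]))
m0=(X[0]+X[1])/2;m1=(X[2]+X[3])/2;yaw=np.arctan2(*(m0-m1)[1::-1]);print("back mid",m0,"yaw",yaw,"centre",m0[:2]-100*np.array([np.cos(yaw),np.sin(yaw)]))
h=cv2.cvtColor(d["frame"],cv2.COLOR_RGB2HSV)
for col in(305,310,352,358):  # block front edge rows
    V=h[170:205,col];print(col,[(170+i) for i in range(35) if V[i,1]<100][:1],[int(v) for v in V[10:26,2]])
for u in(301,310,352,360):print(u,onz(d,[(u,188+ (u-301)*.06)],60).round(1))
```

```text
[[629.6, -186.3, 58.0], [627.5, -250.2, 58.0], [468.5, -176.1, 58.0], [468.0, -242.1, 58.0]]
-0.06303763272831345 -0.050463893543185964
back mid [ 628.52922025 -218.2092164    58.        ] yaw -0.0567832370049085 centre [ 528.69039374 -212.53394368]
305 [188] [122, 127, 124, 124, 126, 128, 119, 60, 50, 112, 132, 130, 135, 129, 134, 121]
310 [189] [127, 125, 127, 130, 130, 128, 126, 85, 51, 96, 135, 131, 134, 130, 133, 138]
352 [191] [124, 124, 125, 122, 125, 126, 125, 124, 124, 121, 56, 61, 127, 132, 129, 128]
358 [192] [127, 127, 124, 127, 128, 127, 126, 130, 129, 123, 86, 48, 96, 131, 130, 130]
301 [[ 500.8 -118.    60. ]]
310 [[ 499.1 -143.8   60. ]]
352 [[ 490.9 -264.2   60. ]]
360 [[ 489.3 -287.1   60. ]]
```

Emit:
send_rows --plan '[{"translation":[-5,-0.05,0],"twist":[0,0,0],"gripper":8.5},{"translation":[-8.55,-0.05,2],"twist":[0,0,0],"gripper":8.5},{"translation":[-8.55,-0.05,6],"twist":[0,0,0],"gripper":8.5},{"translation":[-8.55,-0.05,9.5],"twist":[0,0,0],"gripper":8.5},{"translation":[-8.55,-0.05,10.5],"twist":[0,0,0],"gripper":8.5}]'

```text
time: 9.75
eef_pos: [482.7, -210.2, 72.6]
tcp_rot: [0.029, 1.0, -0.003, -0.002]
ft_force: [0.0, 0.1, 0.4]
width: 85.1
```

Run:
```python
from look import *
s=sensors.sense();print(np.round(s["eef_pos"],1),np.round(s["tcp_rot"],4),np.round(s["ft_force"],1),shift(s,[480,-209.6,40],np.pi/2-.06))
e=viewer.snapshot("scene"); cv2.imwrite("pics/l3.png",cv2.resize(e["frame"][110:230,130:250,::-1],None,fx=4,fy=4,interpolation=cv2.INTER_CUBIC))
```

```text
[ 482.7 -210.2   72.6] [ 0.0288  0.9996 -0.0028 -0.0022] [0.  0.1 0.4] (array([0.26, 0.07, 3.27]), array([-0.006, -0.004,  0.002]))
```

View pics/l3.png

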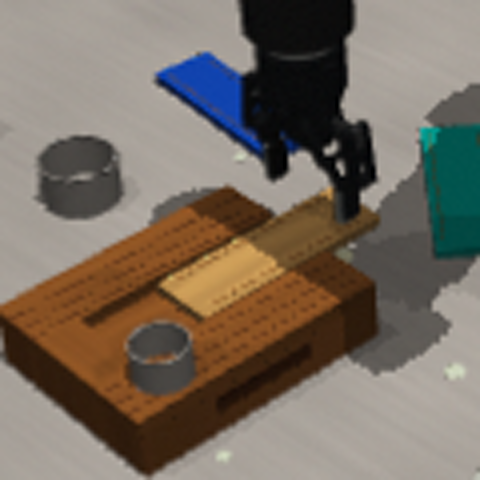

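The picture shows the open fingers at crop (275,160) and (345,205), above and straddling the overhang. Going down.

Emit:
send_rows --plan '[{"translation":[0.26,0.07,1.0],"twist":[-0.006,-0.004,0],"gripper":8.5},{"translation":[0.26,0.07,1.8],"twist":[-0.006,-0.004,0],"gripper":8.5},{"translation":[0.26,0.07,2.6],"twist":[-0.006,-0.004,0],"gripper":8.5},{"translation":[0.26,0.07,3.1],"twist":[-0.006,-0.004,0],"gripper":8.5},{"translation":[0.26,0.07,3.2],"twist":[-0.006,-0.004,0],"gripper":8.5}]'

```text
time: 10.42
eef_pos: [480.1, -209.6, 40.6]
tcp_rot: [0.029, 1.0, 0.0, 0.0]
ft_force: [0.1, 0.3, -0.6]
width: 85.2
```

Emit:
send_rows --plan '[{"translation":[0,0,0],"twist":[0,0,0],"gripper":7.0},{"translation":[0,0,0],"twist":[0,0,0],"gripper":6.6},{"translation":[0,0,0],"twist":[0,0,0],"gripper":6.0},{"translation":[0,0,0],"twist":[0,0,0],"gripper":5.8},{"translation":[0,0,0],"twist":[0,0,0],"gripper":5.5}]' --force 60

```text
time: 11.05
eef_pos: [480.4, -209.7, 41.4]
tcp_rot: [0.029, 1.0, -0.0, 0.0]
ft_force: [-2.0, -0.5, 5.6]
width: 64.3
```

Emit:
send_rows --plan '[{"translation":[0,0,-0.05],"twist":[0,0,0],"gripper":5.5},{"translation":[0,0,-0.1],"twist":[0,0,0],"gripper":5.5},{"translation":[0,0,-0.1],"twist":[0,0,0],"gripper":5.5}]' --force 115

```text
time: 11.42
eef_pos: [480.2, -209.6, 42.2]
tcp_rot: [0.029, 1.0, -0.0, 0.0]
ft_force: [0.0, 0.6, -2.2]
width: 62.5
```

Run:
```python
from look import *
s=sensors.sense();print(np.round(s["eef_pos"],1),np.round(s["ft_force"],1))
e=viewer.snapshot("scene"); cv2.imwrite("pics/l4.png",cv2.resize(e["frame"][110:230,130:250,::-1],None,fx=4,fy=4,interpolation=cv2.INTER_CUBIC))
```

```text
[ 480.2 -209.6   42.2] [ 0.   0.6 -2.2]
```

View pics/l4.png

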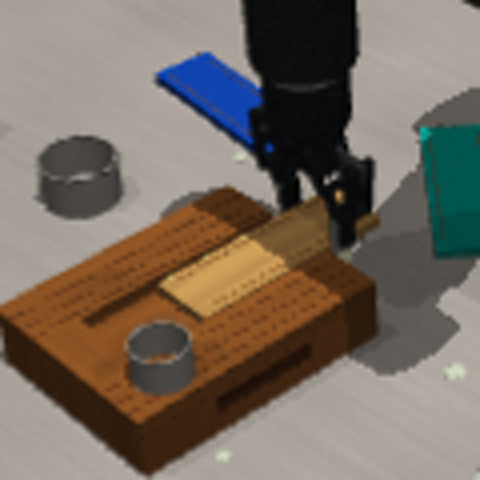

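The fingers are closed on both sides of the overhang (crop (290,190) and (345,235)) and the board is still flat in the slot. Lifting now.

Emit:
send_rows --plan '[{"translation":[0,0,-0.4],"twist":[0,0,0],"gripper":5.0},{"translation":[0,0,-0.9],"twist":[0,0,0],"gripper":5.0},{"translation":[0,0,-1.5],"twist":[0,0,0],"gripper":5.0},{"translation":[0,0,-2.2],"twist":[0,0,0],"gripper":5.0},{"translation":[0,0,-3],"twist":[0,0,0],"gripper":5.0}]'

```text
time: 12.1
eef_pos: [480.2, -209.6, 72.7]
tcp_rot: [0.029, 1.0, -0.0, 0.0]
ft_force: [-0.5, -0.2, -3.6]
width: 62.7
```

Emit:
send_rows --plan '[{"translation":[0,0,-1],"twist":[0,0,0],"gripper":5.0},{"translation":[0,0,-2.5],"twist":[0,0,0],"gripper":5.0},{"translation":[0,0,-4],"twist":[0,0,0],"gripper":5.0},{"translation":[0,0,-5.5],"twist":[0,0,0],"gripper":5.0},{"translation":[0,0,-6],"twist":[0,0,0],"gripper":5.0}]'

```text
time: 12.72
eef_pos: [480.8, -209.7, 134.3]
tcp_rot: [0.029, 1.0, -0.0, 0.001]
ft_force: [0.5, 0.6, -4.0]
width: 62.7
```

Run:
```python
from look import *
s=sensors.sense();print(np.round(s["eef_pos"],1),np.round(s["ft_force"],1),np.round(s["wrist_torque"],2),s["width"])
e=viewer.snapshot("scene"); cv2.imwrite("pics/l5.png",cv2.resize(e["frame"][90:210,130:270,::-1],None,fx=4,fy=4,interpolation=cv2.INTER_CUBIC))
```

```text
[ 480.8 -209.7  134.3] [ 0.5  0.6 -4. ] [0.01 0.2  0.06] 62.74217681955263
```

View pics/l5.png

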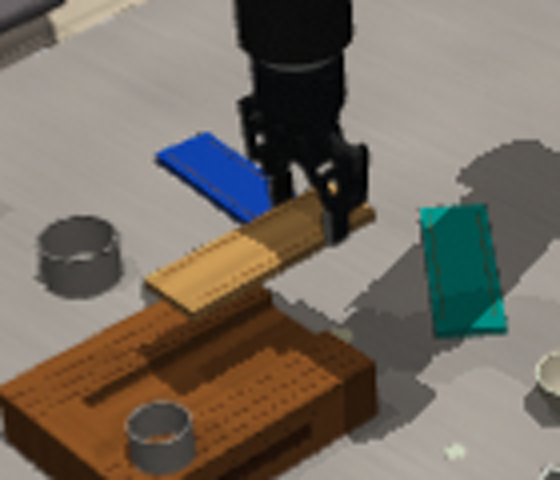

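The board is held flat and clear of the block (crop (240,255)) with the slot empty below. Next I carry it to the pan.

Run:
```python
from look import *
s=sensors.sense();print(shift(s,[567.5,201,130],np.pi/2+.206))
```

```text
(array([-6.31, 41.5 ,  0.43]), array([-0.   ,  0.003, -0.263]))
```

Emit:
send_rows --plan '[{"translation":[-0.4,2,0],"twist":[0,0,0],"gripper":5.0},{"translation":[-1,5,0],"twist":[0,0,-0.03],"gripper":5.0},{"translation":[-1.6,9,0],"twist":[0,0,-0.06],"gripper":5.0},{"translation":[-2.2,13,0],"twist":[0,0,-0.09],"gripper":5.0},{"translation":[-2.8,17,0],"twist":[0,0,-0.12],"gripper":5.0}]'

```text
time: 13.4
eef_pos: [518.2, -40.4, 133.8]
tcp_rot: [-0.032, 0.999, -0.0, 0.001]
ft_force: [1.2, -0.2, -4.7]
width: 63.1
```

Run:
```python
from look import *
s=sensors.sense();print(np.round(s["eef_pos"],1),np.round(s["ft_force"],1),s["width"],shift(s,[567.5,201,130],np.pi/2+.206))
```

```text
[518.2 -40.4 133.8] [ 1.2 -0.2 -4.7] 63.08080029212034 (array([-6.45, 23.78,  0.38]), array([-0.001,  0.002, -0.142]))
```

Emit:
send_rows --plan '[{"translation":[-1.1,4,0],"twist":[0,0,-0.03],"gripper":5.0},{"translation":[-2.2,8,0],"twist":[0,0,-0.06],"gripper":5.0},{"translation":[-3.3,12,0],"twist":[0,0,-0.09],"gripper":5.0},{"translation":[-4.3,16,0],"twist":[0,0,-0.12],"gripper":5.0},{"translation":[-5.4,20,0],"twist":[0,0,-0.14],"gripper":5.0}]'

```text
time: 14.02
eef_pos: [559.1, 163.9, 133.2]
tcp_rot: [-0.102, 0.995, -0.0, 0.0]
ft_force: [0.9, -0.8, -3.4]
width: 62.9
```

Emit:
send_rows --plan '[{"translation":[-0.6,2.5,0],"twist":[0,0,0],"gripper":5.0},{"translation":[-1.0,3.8,0.5],"twist":[0,0,0],"gripper":5.0},{"translation":[-1.0,3.8,2],"twist":[0,0,0],"gripper":5.0},{"translation":[-1.0,3.8,3],"twist":[0,0,0],"gripper":5.0}]'

```text
time: 14.52
eef_pos: [560.3, 201.9, 101.4]
tcp_rot: [-0.102, 0.995, -0.001, -0.001]
ft_force: [-0.7, -0.3, -4.7]
width: 62.7
```

Run:
```python
from look import *
s=sensors.sense();print(np.round(s["eef_pos"],1),np.round(s["ft_force"],1),s["width"],shift(s,[567.5,201,100],np.pi/2+.206))
d=viewer.snapshot("top");e=viewer.snapshot("scene");np.savez("top2.npz",**d)
a=cv2.resize(d["frame"][80:230,130:260],None,fx=3,fy=3,interpolation=cv2.INTER_CUBIC);b=cv2.resize(e["frame"][160:310,205:345],None,fx=2.9,fy=2.9,interpolation=cv2.INTER_CUBIC)
f=np.zeros((450,800,3),np.uint8);f[:,:390]=a;f[:435,392:392+406]=b;cv2.imwrite("pics/l6.png",f[:,:,::-1])
```

```text
[560.3 201.9 101.4] [-0.7 -0.3 -4.7] 62.661010457938026 (array([-0.69, -0.23,  0.14]), array([-0.002, -0.002, -0.002]))
```

View pics/l6.png

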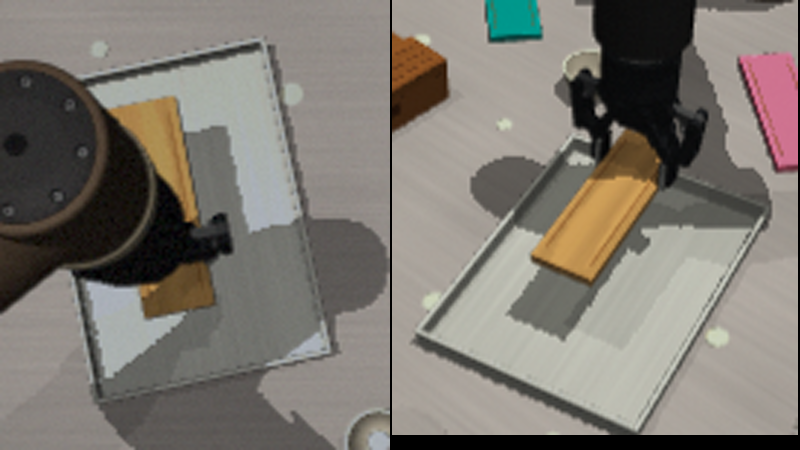

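The top crop shows the board over the pan's middle at about (170,205), aligned with its sides. The scene view shows it level at (595,215). Lowering next.

Emit:
send_rows --plan '[{"translation":[-0.7,-0.2,2],"twist":[0,0,0],"gripper":5.0},{"translation":[-0.7,-0.2,4.5],"twist":[0,0,0],"gripper":5.0},{"translation":[-0.7,-0.2,7],"twist":[0,0,0],"gripper":5.0},{"translation":[-0.7,-0.2,8.3],"twist":[0,0,0],"gripper":5.0},{"translation":[-0.7,-0.2,8.8],"twist":[0,0,0],"gripper":5.0}]'

```text
time: 15.25
eef_pos: [567.1, 200.2, 12.8]
tcp_rot: [-0.101, 0.995, -0.002, -0.002]
ft_force: [0.5, -0.2, -4.0]
width: 62.5
```

Emit:
send_rows --plan '[{"translation":[0,0,0.2],"twist":[0,0,0],"gripper":5.0},{"translation":[0,0,0.4],"twist":[0,0,0],"gripper":5.0},{"translation":[0,0,0.6],"twist":[0,0,0],"gripper":5.0},{"translation":[0,0,0.7],"twist":[0,0,0],"gripper":5.0},{"translation":[0,0,0.7],"twist":[0,0,0],"gripper":5.0}]'

```text
time: 15.88
eef_pos: [567.2, 200.2, 5.9]
tcp_rot: [-0.101, 0.995, -0.001, -0.001]
ft_force: [-0.5, -0.2, -3.0]
width: 62.5
```

Emit:
send_rows --plan '[{"translation":[0,0,0.1],"twist":[0,0,0],"gripper":5.0},{"translation":[0,0,0.2],"twist":[0,0,0],"gripper":5.0},{"translation":[0,0,0.3],"twist":[0,0,0],"gripper":5.0},{"translation":[0,0,0.3],"twist":[0,0,0],"gripper":5.0}]'

```text
time: 16.38
eef_pos: [567.0, 200.1, 2.7]
tcp_rot: [-0.101, 0.995, -0.002, -0.002]
ft_force: [-0.8, -0.4, -4.3]
width: 62.4
```

Emit:
send_rows --plan '[{"translation":[0,0,0.1],"twist":[0,0,0],"gripper":5.0},{"translation":[0,0,0.2],"twist":[0,0,0],"gripper":5.0},{"translation":[0,0,0.2],"twist":[0,0,0],"gripper":5.0}]'

```text
time: 16.75
eef_pos: [567.1, 200.2, 0.8]
tcp_rot: [-0.101, 0.995, -0.002, -0.002]
ft_force: [-0.2, 0.1, -2.2]
width: 62.6
```

Emit:
send_rows --plan '[{"translation":[0,0,0.1],"twist":[0,0,0],"gripper":5.0},{"translation":[0,0,0.15],"twist":[0,0,0],"gripper":5.0},{"translation":[0,0,0.15],"twist":[0,0,0],"gripper":5.0}]'

```text
time: 17.12
eef_pos: [567.2, 200.2, -0.7]
tcp_rot: [-0.101, 0.995, -0.001, -0.001]
ft_force: [-0.5, 0.6, -1.5]
width: 62.3
```

Emit:
send_rows --plan '[{"translation":[0,0,0.06],"twist":[0,0,0],"gripper":5.0},{"translation":[0,0,0.06],"twist":[0,0,0],"gripper":5.0}]'

```text
time: 17.38
eef_pos: [567.2, 200.3, -0.9]
tcp_rot: [-0.101, 0.995, -0.001, -0.001]
ft_force: [-1.1, -0.9, 2.9]
width: 62.4
```

Firm contact: the force went from -4 N to +2.9 N. Releasing.

Emit:
send_rows --plan '[{"translation":[0,0,0],"twist":[0,0,0],"gripper":6.6},{"translation":[0,0,0],"twist":[0,0,0],"gripper":7.2},{"translation":[0,0,0],"twist":[0,0,0],"gripper":8.0},{"translation":[0,0,0],"twist":[0,0,0],"gripper":8.5},{"translation":[0,0,0],"twist":[0,0,0],"gripper":8.5}]'

```text
time: 18.0
eef_pos: [567.3, 200.3, -0.9]
tcp_rot: [-0.101, 0.995, -0.001, -0.001]
ft_force: [1.1, 0.4, -0.4]
width: 84.9
```

Emit:
send_rows --plan '[{"translation":[0,0,-0.5],"twist":[0,0,0],"gripper":8.5},{"translation":[0,0,-2],"twist":[0,0,0],"gripper":8.5},{"translation":[0,0,-6],"twist":[0,0,0],"gripper":8.5},{"translation":[0,0,-11],"twist":[0,0,0],"gripper":8.5},{"translation":[0,0,-16],"twist":[0,0,0],"gripper":8.5}]'

```text
time: 18.62
eef_pos: [567.6, 200.7, 162.0]
tcp_rot: [-0.101, 0.995, -0.001, -0.001]
ft_force: [1.2, 0.6, 0.2]
width: 85.0
```

Emit:
send_rows --plan '[{"translation":[4,0,-3],"twist":[0,0,0],"gripper":8.5},{"translation":[8,0,-6],"twist":[0,0,0],"gripper":8.5},{"translation":[12,0,-8],"twist":[0,0,0],"gripper":8.5},{"translation":[12,-4,-8],"twist":[0,0,0],"gripper":8.5},{"translation":[12,-8,-8],"twist":[0,0,0],"gripper":8.5}]'

```text
time: 19.25
eef_pos: [466.0, 97.9, 244.5]
tcp_rot: [-0.103, 0.995, -0.0, 0.001]
ft_force: [1.1, 0.4, -0.9]
width: 85.3
```

Emit:
send_rows --plan '[{"translation":[0,-6,0],"twist":[0,0,0],"gripper":8.5},{"translation":[0,-12,0],"twist":[0,0,0],"gripper":8.5},{"translation":[0,-18,0],"twist":[0,0,0],"gripper":8.5},{"translation":[0,-22,0],"twist":[0,0,0],"gripper":8.5},{"translation":[0,-22,0],"twist":[0,0,0],"gripper":8.5}]'

```text
time: 19.88
eef_pos: [510.8, -119.8, 245.5]
tcp_rot: [-0.101, 0.995, -0.001, 0.001]
ft_force: [-0.6, -0.6, 0.0]
width: 84.7
```

Run:
```python
from look import *
s=sensors.sense();print(np.round(s["eef_pos"],1),np.round(s["ft_force"],1),s["time"])
d=viewer.snapshot("top");e=viewer.snapshot("scene");np.savez("top3.npz",**d)
for n,c in(("top",d),("scene",e)):
    h=cv2.cvtColor(c["frame"],cv2.COLOR_RGB2HSV);w=(140,90,245,215) if n=="top" else (215,205,335,305)
    o=np.zeros(h.shape[:2],np.uint8);o[w[1]:w[3],w[0]:w[2]]=((h[...,1]>80)&(h[...,2]>70))[w[1]:w[3],w[0]:w[2]]
    q,a=quad(o);X=onz(c,q,15)[:,:2];m=X.mean(0);p=(m-[615,211])@np.array([[np.cos(.206),-np.sin(.206)],[np.sin(.206),np.cos(.206)]])
    print(n,np.round(X).tolist(),m.round(1),"in pan",p.round(1),"sides",[round(np.linalg.norm(X[i]-X[i-1])) for i in range(4)],"dirs",[round(float(np.arctan2(*(X[i]-X[i-1])[::-1])),3) for i in range(4)])
a=cv2.resize(d["frame"][80:230,130:280],None,fx=2.6,fy=2.6);b=cv2.resize(e["frame"][110:310,130:345],None,fx=1.9,fy=1.9)
f=np.zeros((400,800,3),np.uint8);f[:390,:390]=a;f[:380,391:391+b.shape[1]]=b;cv2.imwrite("pics/l7.png",f[:,:,::-1])
```

```text
[ 510.8 -119.8  245.5] [-0.6 -0.6  0. ] 19.875Traceback (most recent call last):
  File "<stdin>", line 7, in <module>
  File "m.py", line 16, in quad
    L.append(cv2.fitLine(P[k].astype(np.float32),cv2.DIST_HUBER,0,.01,.01).ravel())
             ~~~~~~~~~~~^^^^^^^^^^^^^^^^^^^^^^^^^^^^^^^^^^^^^^^^^^^^^^^^^^
cv2.error: OpenCV(4.12.0) /io/opencv/modules/imgproc/src/linefit.cpp:50: error: (-215:Assertion failed) count > 0 in function 'fitLine2D_wods'
```

Run:
```python
from look import *
d=viewer.snapshot("top");e=viewer.snapshot("scene");np.savez("top3.npz",**d);np.savez("scene3.npz",**e)
a=cv2.resize(d["frame"][80:230,130:280],None,fx=2.6,fy=2.6);b=cv2.resize(e["frame"][110:310,130:345],None,fx=1.9,fy=1.9)
f=np.zeros((400,800,3),np.uint8);f[:390,:390]=a;f[:380,391:391+b.shape[1]]=b;cv2.imwrite("pics/l7.png",f[:,:,::-1])
```

```text
(no output)
```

View pics/l7.png

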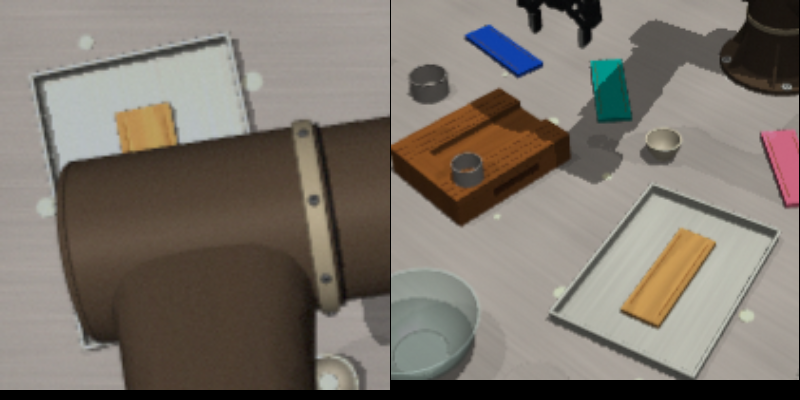

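The scene view shows the board lying flat in the middle of the pan at (668,277), lengthwise. The bystanders are in place and the gripper is clear of everything. One number check follows, using the scene view against the scene-view pan centre.

Run:
```python
from m import *
e=dict(np.load("scene3.npz"));h=cv2.cvtColor(e["frame"],cv2.COLOR_RGB2HSV)
o=np.zeros(h.shape[:2],np.uint8);o[215:300,235:330]=((h[...,1]>80)&(h[...,2]>100))[215:300,235:330]
q,a=quad(o);X=onz(e,q,15)[:,:2];m=X.mean(0);c,s=np.cos(.206),np.sin(.206)
print(X.round().tolist(),"in pan",((m-[619.7,217.3])@np.array([[c,-s],[s,c]])).round(1),"sides",[round(np.linalg.norm(X[i]-X[i-1])) for i in range(4)],"dirs",[round(float(np.arctan2(*(X[i]-X[i-1])[::-1])),3) for i in range(4)])
```

```text
[[517.0, 225.0], [710.0, 264.0], [720.0, 200.0], [529.0, 163.0]] in pan [-1.6 -3.9] sides [63, 197, 64, 195] dirs [1.753, 0.196, -1.409, -2.949]
```

```bash
python3 -c "
from bench import robot
print(robot.close_job())"
```

```text
the job is handed in; nothing more can be done
None
```

The board is lying flat and lengthwise in the middle of the sheet pan, and the job is handed in at about 20 s of the 69 s allowed. No verdict was reported.

**What I did:** I pressed the shut fingertips on the board with about 10–13 N and drew it out roughly 69 mm. Then I pinched the overhang by its sides, lifted it, carried it over and set it down to light contact (about 3 N) before letting go.

**Last checks:**
- **Position:** in the scene view the board's centre is about 2 mm and 4 mm from the pan's centre, and its heading is within about 0.01 rad.
- **Size:** the outline measures 63 × 196 mm, against 66 × 200 mm given.
- **Surroundings:** the bystanders look unmoved and the arm touches nothing.

**What failed or disagreed:**
- **First pull:** the fingertips slipped about 10 mm on the board at around 5 N, so I pressed harder.
- **Pan rim:** the two views gave a rim height of 16 mm against the stated 25 mm, and pan centres up to about 11 mm apart. Both are well inside the tolerance.
- **Board height:** the two views put the board's top at 54–59 mm, and fingertip contact showed 58 mm.
- **Final top view:** the arm hid most of the board, so the last position check rests on the scene camera alone.

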